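# Padlock the tool chest

## Robot

A 6-joint arm with a two-finger parallel gripper is mounted at the origin on the work surface. World frame = base frame: x ahead of the robot, y to its left, z up, the work surface at z = 0. Lengths are in mm, angles in degrees, forces in N, time in s.
With the tool pointing down it reaches from about 350 to 850 mm from the base axis. Payload 8.1 kg.
Tool frame: the origin (TCP) lies where the fingers leave the gripper's body, on its centre line; the fingertips stand 73 mm ahead of it and the grasp point (between the pads) lies 54 mm ahead of it; z points along the fingers, y is the line along which they close (so a half turn about z gives the same grasp; the last joint's range is limited). The gripper opens to 85 mm and grips with 20 to 120 N. Pads are 22 mm wide; open, the fingers measure 114 mm over their backs; the gripper's body (76 mm by 85 mm) begins 54 mm behind the grasp point. The pads swing forward as they close: fully open they stand 13 mm farther back than shut.
Start: joints at [61.169, 7.471, 85.268, -0, 87.261, -4.893], TCP at [243.43, 548.405, 303.892] pointing down, gripper open.
Joint ranges: [-169.43, 169.43], [-51.17, 129.36], [1.28, 143.12], [-76.62, 256.62], [0, 156.53], [-152.29, 152.29]. Speed limits (degrees/s): [136.94, 136.94, 159.86, 180, 180, 180].

## Interface

Orientations are given as [roll, pitch, yaw] about the fixed x, y, z axes, in that order (R = Rz(yaw) Ry(pitch) Rx(roll)).
In Python, from bench import sense, optics, r gives the robot as it stands.
- The arm moves only by the tool servo_tool, never from a script. Its argument "plan" is a list that holds one entry, the list of rows, each a list of 5 numbers: the shift along the world's x, y, z in m, then the turn about the world's z in degrees, then the finger opening in m, from 0 to 0.0854. A call has 1 to 10 rows; each row shifts and turns the commanded pose from where the row before left it; what a row does not reach is not made up. A row lasts 1/10 s, in which the tool goes at most 50 mm and 8.59 degrees, less where a joint would pass 70% of its speed; a pose out of reach is approached as far as the arm can. A call is refused whole if a number of a shift passes 0.05 or a number of a turn 8.59, either way. A call with a gripper value outside its range is refused whole. The fingers move at their own pace and stop on an object; "force" is the grip in N (left out, the last holds). Time passes only in rows, so rows that do not move let the fingers close. It gives the time, the measured TCP pose, the force, the opening and the grip force at its end, in the units of the state.
- sense(): the state, without advancing time (a new reading comes with each control period).
- optics.snapshot(name): name is "scene" or "top" or "wrist"; returns a dict with "frame" (480x640x3 uint8, blue, green, red), "fx", "fy", "cx", "cy" (pixels), "cam_to_world" (4x4, takes a point from camera to world coordinates). Camera axes: x right, y down, z forward; pixel columns grow to the right and rows downward; lengths in mm; the calibration is good to about 2 mm. A picture is of the moment at which its call begins. There is no depth.
- r.hand_in(): hands the job in; it is judged then, once.
The state is a dict: "time": time; "joint_pos": joint angles; "qd": joint speeds; "joint_efforts": joint torques, N m; "tool_pos": TCP position; "tcp_rot": TCP orientation; "ft_force": force on the tool from outside, world axes, zero at the start; "wrist_torque": the same for the moment, N m; "finger_gap": finger opening in mm; "grip_force": force on a finger pad.
Only numpy, scipy, OpenCV 4.12 (cv2) and the standard library are available. Lean on these libraries where they do the work, as an engineer would, in place of code of your own. Each camera call takes 0.05 s, during which the arm holds its last target. There are 200 camera calls.

## Task

The tool chest is shut and its hasp is folded over: lock it. Work the open padlock's curved shackle round through the eye of the hasp's eyebolt, then push the lock body straight towards the eye, in line with the hasp strap, until the shackle is fully home, and leave the lock lying there. The eye is never fitted in quite the same place, so feel your way: never push the lock against the eye or the chest with more than 20 N, and leave the tape measure and the tin of screws where they are.

Things in the scene. Friction and masses are not known exactly. Their poses are not given: they have to be found in the camera images.
- padlock: Open brass padlock lying flat on the bench, 0.3 to 0.5 kg. Body 48 mm long (its x), 52 mm wide (y), 24 mm thick (z, up); origin: centre of its underside; +x out of the top face (x = 24 mm) towards the shackle. The shackle, 9 mm round steel, lies in the plane z = 12 mm, its fixed leg at y = +16 mm, its free leg at y = -16 mm.
- shackle (a joint): How far the shackle stands out of the lock body, in m: 0 = fully home (shut), 0.018 = fully open. It slides along the padlock's x only, does not turn, and has no spring: it stays where it is left, and about 10 N is needed to push it in, all the way to a hard stop at 0.
- bow (a point): Centre of the shackle's half circle (16 mm to the middle of the bar, on the +x side), moving with the shackle; axes as the padlock's. In the padlock frame: x = 28 mm + joint shackle, y 0, z 12 mm.
- tip (a point): Middle of the round end of the shackle's free leg (4.5 mm radius), moving with the shackle: the leg runs straight from here for 5 mm along the padlock's +x, then bends into the half circle. When fully open it stands 17 mm off the lock's top face, so 12.5 mm are clear between the leg's end and the face; when shut it is inside the body.
- hasp (a point): Point on the chest's centre line where the eye usually is: middle of the strap's slot, 154 mm above the bench, 20 mm above the strap; axes as the chest's. The eye itself is NOT reported: its hole's centre is up to 6 mm off this point along the chest's x and up to 5 mm off it in height (none along y). Find it by touch or by eye.
- chest: Green steel tool chest, fixed, 260 x 360 mm (x, y), lid top 130 mm high. Origin: centre of its underside; -x is its front. On a 34 mm wide, 4 mm thick strap along its x stands the eyebolt (staple), clamped by its nut in the strap's slot, rigid: an upright ring of 6 mm bar, hole 13 mm, outside 25 mm, the hole's axis along the chest's y, shank below. The lid is clear but for the tin at the rear.
- tape: Yellow tape measure, about 70 mm, 36 mm high; origin at the underside. Leave alone.
- screw_tin: Tin of screws, 52 mm diameter, 48 mm high, on the rear half of the chest lid; origin at the underside. Leave alone.
Mind the look-alikes: they are no part of the job. Of the things that look like the padlock, take the one that is nearest to the robot's base at the start.

How it is judged (in metres and radians):
On the way, in this order (a step that is already met when the one before it is completed fails the run):
1. the open shackle has been passed through the eye, the lock in line with the strap (x of hasp in the frame of bow between 0.007 and 0.025 m and y of hasp in the frame of bow between -0.01 and 0.01 m and z of hasp in the frame of bow between -0.01 and 0.01 m and angle between the x axis of padlock and the x axis of chest, either way round below 0.4 rad and value of joint shackle above 0.012 m), for 0.1 s.
2. the lock body has been pushed home on the shackle (within 1.5 mm) (value of joint shackle below 0.0015 m and x of hasp in the frame of bow between 0.007 and 0.025 m and y of hasp in the frame of bow between -0.01 and 0.01 m and z of hasp in the frame of bow between -0.01 and 0.01 m and angle between the x axis of padlock and the x axis of chest, either way round below 0.4 rad), for 0.2 s.
At the end, for the whole second after the job is handed in: The padlock is shut (shackle within 1.5 mm of home) with its bow through the eye: the hasp point lies 7 to 25 mm ahead of the bow's centre along the padlock's x and within 10 mm of it across and in height, the padlock's x within 0.4 rad of the chest's x; released and at rest (all of step 2 and linear speed of padlock below 0.02 m/s); the robot touches nothing.
It fails at once if the gripped padlock is pushed against the chest or its eye with more than 20 N (contact force between padlock and chest above 20 N and contact force between the fingers and padlock above 30 N).
It fails at once if the tape measure or the screw tin is moved by more than 30 mm (distance of any of tape, screw_tin from where it was at the start of the episode above 0.03 m).
It also fails if it takes over 64 s, if anything falls off the work surface, if the arm or the gripper's body presses on something with over 40 N, if the wrist force passes 120 N, or if a joint passes its speed limit or range.

## Working session

There is one attempt and no reset: what is moved stays moved. The work goes in short steps, Python scripts to look and compute and a tool call to move; the robot and the scene stay as the last step left them, time stands still between calls to the robot, and variables do not carry over. Pictures are saved under pics/ and viewed, at most 10 in all, crops included, and the job is handed in when it is done.

Besides the shell and the picture viewer there is one more tool, called after "Call:" as name(argument=value, ...), one argument or row to a line, values as JSON. servo_tool: Moves the arm, as the interface text tells. Its arguments: {"type":"object","properties":{"plan":{"type":"array"},"force":{"type":"number"}},"required":["plan"]}

```bash
mkdir -p pics
cat > h.py <<'E'
import numpy as np,cv2
from bench import sense,optics,r
def snap(n,f=None):
    s=optics.snapshot(n)
    if f: cv2.imwrite('pics/'+f,s['frame'])
    return s
def ray(s,u,v):
    T=np.array(s['cam_to_world']);d=T[:3,:3]@np.array([(u-s['cx'])/s['fx'],(v-s['cy'])/s['fy'],1])
    return T[:3,3],d/np.linalg.norm(d)
def onz(s,u,v,z):
    o,d=ray(s,u,v);return o+d*(z-o[2])/d[2]
def proj(s,p):
    T=np.linalg.inv(np.array(s['cam_to_world']));q=T[:3,:3]@np.array(p,float)+T[:3,3]
    return np.array([s['fx']*q[0]/q[2]+s['cx'],s['fy']*q[1]/q[2]+s['cy']])
def tri(a,b):
    A=np.zeros((3,3));B=np.zeros(3)
    for o,d in (a,b):
        P=np.eye(3)-np.outer(d,d);A+=P;B+=P@o
    return np.linalg.solve(A,B)
E
python3 - <<'E'
from h import *
import pickle
D={}
for n in('top','scene'):
    D[n]=s=snap(n,n+'0.png');print(n,s['fx'],np.round(s['cam_to_world'],2).tolist())
pickle.dump(D,open('d0.pkl','wb'))
print(sense())
E
```

```text
top 483.0598314668218 [[0.0, -0.99, 0.17, 383.28], [-1.0, -0.0, -0.02, 111.77], [0.02, -0.17, -0.99, 1334.19], [0.0, 0.0, 0.0, 1.0]]
scene 615.3469297525378 [[-0.74, 0.49, -0.46, 1382.25], [0.67, 0.55, -0.49, 930.42], [0.01, -0.68, -0.74, 1341.55], [0.0, 0.0, 0.0, 1.0]]
{'time': 0.1, 'joint_pos': array([ 6.11693889e+01,  7.51079141e+00,  8.53260810e+01, -5.57546177e-04,
        8.72625721e+01, -4.89196660e+00]), 'qd': array([ 0.05671737, -0.06834179, -0.17279847, -0.06266493,  0.03112783,
       -0.02566461]), 'joint_efforts': array([ 2.05156968e-03, -5.70943451e+01, -5.01947844e+01, -7.50628573e-07,
        7.87786092e-03,  4.91083517e-05]), 'tool_pos': array([243.23387695, 548.05071948, 302.91997977]), 'tcp_rot': array([-1.79900870e+02, -7.92551297e-03,  1.56061376e+02]), 'ft_force': array([-0.48973017, -0.12770327,  0.70524349]), 'wrist_torque': array([-0.02926174,  0.06431138,  0.01707773]), 'grip_force': 0.0, 'finger_gap': 85.55728227267961}
```

View pics/top0.png

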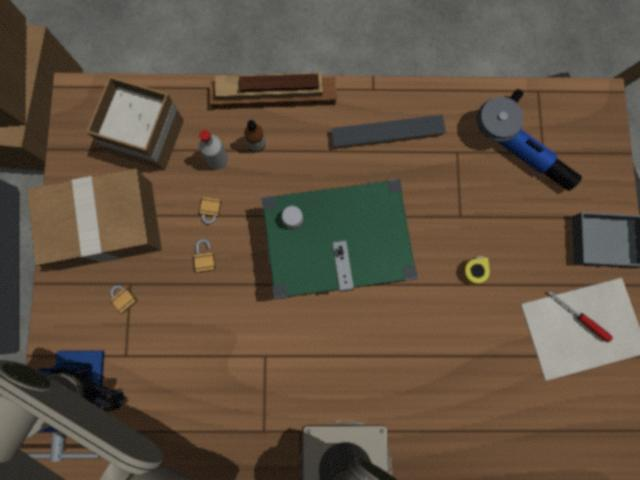

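View pics/scene0.png

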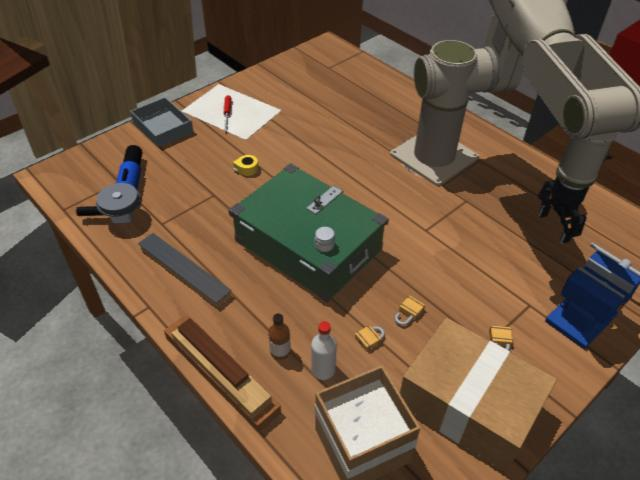

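Top: padlocks at about (204,258), (210,208), (122,298); chest lid corners near (267,200), (398,184), (412,275), (278,294), strap (343,265), eye near (340,252), tin (291,217), tape (478,270). Scene: the same three locks, at (410,308), (370,337) and (501,336).

Run:
```python
from h import *
import pickle
D=pickle.load(open('d0.pkl','rb'));s=D['top'];im=s['frame']
hsv=cv2.cvtColor(im,cv2.COLOR_BGR2HSV)
m=cv2.inRange(hsv,(14,140,130),(30,255,255));m=cv2.morphologyEx(m,cv2.MORPH_OPEN,np.ones((3,3)))
for c in cv2.findContours(m,0,2)[0]:
    if cv2.contourArea(c)<60: continue
    (u,v),wh,a=cv2.minAreaRect(c);p=onz(s,u,v,22);b=cv2.boxPoints(((u,v),wh,a))
    print('brass',(round(u),round(v)),np.round(wh,1),np.round(p,1),'dist',np.hypot(*p[:2]).round(),[np.round(onz(s,*q,22)[:2]).tolist() for q in b])
g=cv2.inRange(hsv,(60,80,20),(90,255,120))
c=max(cv2.findContours(g,0,2)[0],key=cv2.contourArea)
rc=cv2.minAreaRect(cv2.convexHull(c));b=cv2.boxPoints(rc)
P=np.array([onz(s,*q,130)[:2] for q in b]);print('chest',P.round(1).tolist(),P.mean(0))
for k in range(4):
    e=P[(k+1)%4]-P[k];print(np.hypot(*e).round(1),np.degrees(np.arctan2(e[1],e[0])).round(1))
for q in((340,252),(335,242),(352,289),(343,265)):print(q,onz(s,*q,134).round(1))
for n,roi in(('top',im[180:310,160:420]),('scene',D['scene']['frame'][170:360,290:440])):
    cv2.imwrite(f'pics/c_{n}.png',cv2.resize(roi,None,fx=3 if n=='top' else 4,fy=3 if n=='top' else 3,interpolation=cv2.INTER_CUBIC))
```

```text
brass (122, 300) [ 8.5 19.1] [431.2 594.4  22. ] dist 734.0 [[421.0, 620.0], [457.0, 586.0], [441.0, 569.0], [405.0, 603.0]]
brass (478, 270) [24. 23.] [ 513.8 -367.2   22. ] dist 632.0 [[547.0, -337.0], [547.0, -401.0], [481.0, -397.0], [481.0, -334.0]]
brass (204, 261) [ 8. 18.] [536.2 380.2  22. ] dist 657.0 [[547.0, 405.0], [547.0, 356.0], [525.0, 355.0], [525.0, 404.0]]
brass (210, 206) [17.4  8.3] [690.9 370.3  22. ] dist 784.0 [[683.0, 395.0], [706.0, 393.0], [699.0, 345.0], [676.0, 348.0]]
chest [[684.0, 218.5], [738.8, -140.2], [482.7, -168.0], [432.7, 179.0]] [584.51923869  22.35114565]
362.9 -81.3
257.6 -173.8
350.6 98.2
254.4 8.9
(340, 252) [546.9  18.1 134. ]
(335, 242) [572.3  30.4 134. ]
(352, 289) [454.6 -10.9 134. ]
(343, 265) [514.2  10.9 134. ]
```

View pics/c_top.png

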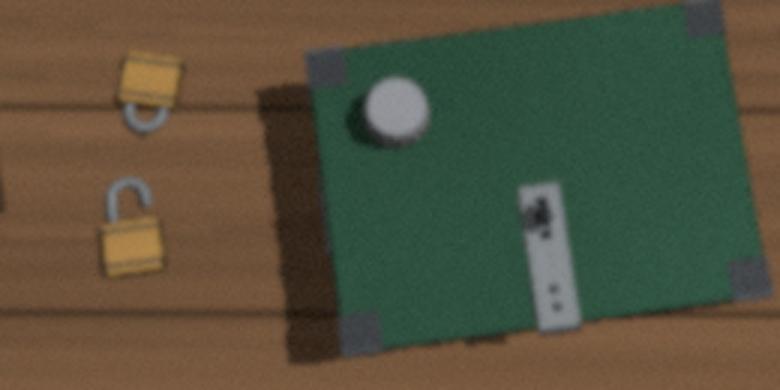

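The top crop shows the nearest open lock (204,258): its shackle points away from the robot and the free leg is on the right (world -y). The eye stands at about crop (540,212). Next I look at the eye from near, on the way to the lock.

Call:
servo_tool(
  plan=[
    [[0.017,-0.037,0.002,-8.5,0.085],[0.017,-0.037,0.002,-8.5,0.085],[0.017,-0.037,0.002,-8.5,0.085],[0.017,-0.037,0.002,-8.5,0.085],[0.017,-0.037,0.002,-8.5,0.085],[0.017,-0.037,0.002,-8.5,0.085],[0.017,-0.037,0.002,-8.5,0.085],[0.017,-0.037,0.002,-8.5,0.085],[0.017,-0.037,0.002,-8.5,0.085],[0.017,-0.037,0.002,-8.5,0.085]],
  ],
)

```text
time: 1.1
tool_pos: [413.6, 176.8, 323.7]
tcp_rot: [-180.0, 0.0, 70.7]
ft_force: [1.2, 0.2, -0.2]
finger_gap: 85.1
grip_force: 0.0
```

Call:
servo_tool(
  plan=[
    [[0.017,-0.037,0.002,-8.5,0.085],[0.017,-0.037,0.002,-8.5,0.085],[0.017,-0.037,0.002,-8.5,0.085],[0.017,-0.037,0.002,-8.5,0.085],[0,0,0,-8.5,0.085],[0,0,0,-8.5,0.085],[0,0,0,-8.5,0.085],[0,0,0,0,0.085],[0,0,0,0,0.085]],
  ],
)

```text
time: 2.0
tool_pos: [481.3, 30.4, 331.6]
tcp_rot: [-180.0, 0.0, 11.8]
ft_force: [0.1, -0.3, -0.2]
finger_gap: 84.9
grip_force: 0.0
```

Run:
```python
from h import *
import pickle
s=snap('wrist','w1.png');pickle.dump(s,open('w1.pkl','wb'));print(s['fx'],np.round(s['cam_to_world'],2).tolist(),sense()['tool_pos'],sense()['tcp_rot'])
```

```text
336.4940670673961 [[0.2, -0.93, -0.29, 555.64], [-0.98, -0.2, -0.06, 44.51], [0.0, 0.3, -0.96, 400.58], [0.0, 0.0, 0.0, 1.0]] [481.31669107  30.5118546  331.67466466] [-1.79993678e+02  2.06520631e-02  1.18213594e+01]
```

View pics/w1.png

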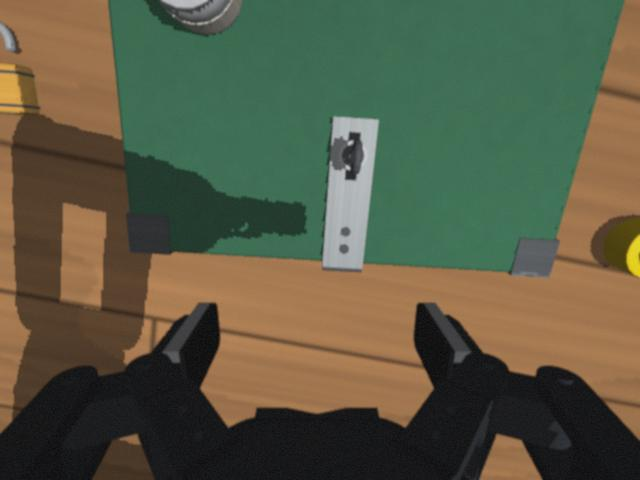

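The wrist view shows the strap from (343,270) to (355,118) and the eye ring at about (356,155) with its shadow to the left. The tape is at the right edge. I take a second, lower view from the side, for height.

Call:
servo_tool(
  plan=[
    [[0,0.03,-0.023,0,0.085],[0,0.03,-0.023,0,0.085],[0,0.03,-0.023,0,0.085],[0,0,0,0,0.085],[0,0,0,0,0.085]],
  ],
)

```text
time: 2.55
tool_pos: [480.9, 121.0, 262.2]
tcp_rot: [180.0, 0.1, 11.8]
ft_force: [0.3, 0.3, -0.2]
finger_gap: 85.2
grip_force: 0.0
```

Run:
```python
from h import *
import pickle
s=snap('wrist');pickle.dump(s,open('w2.pkl','wb'));w1=pickle.load(open('w1.pkl','rb'))
print(np.round(s['cam_to_world'],3).tolist(),sense()['tool_pos'])
u,v=proj(s,[549,19,150]).astype(int);print(u,v,proj(w1,[549,19,150]))
a=cv2.resize(s['frame'][v-40:v+40,u-50:u+50],None,fx=4,fy=4,interpolation=cv2.INTER_CUBIC)
b=cv2.resize(w1['frame'][100:280,305:395],None,fx=3,fy=3,interpolation=cv2.INTER_CUBIC)
o=np.zeros((540,680,3),np.uint8);o[:320,:400]=a;o[:,405:675]=b;cv2.imwrite('pics/e.png',o)
```

```text
[[0.205, -0.934, -0.291, 555.322], [-0.979, -0.195, -0.061, 135.059], [0.0, 0.298, -0.955, 331.138], [0.0, 0.0, 0.0, 1.0]] [481.48701753 120.42174855 263.19756438]
524 195 [349.16018472 155.32519579]
```

View pics/e.png

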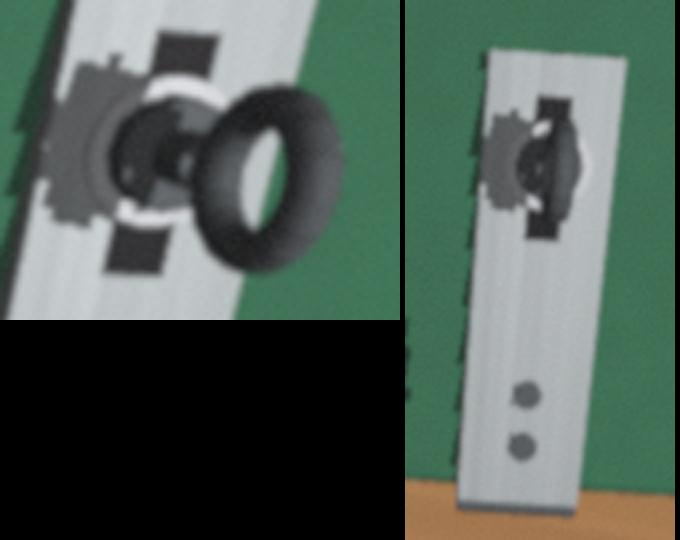

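Left crop (w2): ring outline centred at about crop (268,179), i.e. pixel (541,200); its hole is open towards the camera. Right crop (w1): ring centre near (567,170), i.e. pixel (359,157), the slot from (553,97) to (543,240), strap corners (489,50), (627,58), (577,508) and (458,500).

Run:
```python
from h import *
import pickle
w1,w2=[pickle.load(open(f,'rb')) for f in('w1.pkl','w2.pkl')]
A=lambda x,y:(305+(x-405)/3-.33,100+y/3-.33)
B=lambda x,y:(474+x/4-.4,155+y/4-.4)
c=tri(ray(w1,*A(567,170)),ray(w2,*B(268,179)));print('eye',c)
Q=[onz(w1,*A(*q),134) for q in((489,50),(458,500),(627,58),(577,508))]
for i in(0,2):
    e=Q[i]-Q[i+1];print(Q[i],Q[i+1],np.degrees(np.arctan2(e[1],e[0])))
m=onz(w1,*A(548,168.5),134);m2=onz(w2,*B((190+132)/2,(32+272)/2),134);print('slot mid',m,m2)
for k in (12.5,):
  for s,f in((w1,'w1'),(w2,'w2')):
    for d in((0,0,12.5),(12.4,1.8,0),(-12.4,-1.8,0)): print(f,proj(s,c+np.array(d)))
# ring on the strap's centre line, w2 ray
th=np.radians(8.5)
o,d=ray(w2,*B(268,179));n=np.array([-np.sin(th),np.cos(th),0]);t=n@(m-o)/(n@d);print('eye via plane',o+d*t)
# padlock fine from top & scene
D=pickle.load(open('d0.pkl','rb'))
hsv=cv2.cvtColor(w1['frame'],cv2.COLOR_BGR2HSV)
g=cv2.inRange(hsv,(60,80,20),(90,255,255))
```

```text
eye [549.53402071  12.71401905 154.60930828]
[573.36680418  35.90366367 134.        ] [455.18265485  18.36917893 134.        ] 8.439170816518043
[578.56915315   1.97533312 134.        ] [459.7202503  -15.14589552 134.        ] 8.197563066029891
slot mid [548.70578621  14.89460414 134.        ] [549.0584542   15.38412617 134.        ]
w1 [360.78203869 157.72486592]
w1 [360.34458776 138.28714752]
w1 [356.83668791 174.65450843]
w2 [556.98495727 203.19438454]
w2 [547.12488607 174.77949799]
w2 [534.78199259 221.85408985]
eye via plane [549.35329434  14.99137488 157.89337063]
```

Call:
servo_tool(
  plan=[
    [[-0.01,0.045,0.004,-2,0.085],[-0.01,0.045,0.004,-2,0.085],[-0.01,0.045,0.004,-2,0.085],[-0.01,0.045,0.004,-2,0.085],[-0.01,0.045,0.004,0,0.085],[-0.01,0.035,0.0,0,0.085],[0,0,0,0,0.085],[0,0,0,0,0.085]],
  ],
)

```text
time: 3.4
tool_pos: [421.9, 380.6, 283.9]
tcp_rot: [-180.0, -0.1, 3.7]
ft_force: [-0.2, 0.8, -0.0]
finger_gap: 85.0
grip_force: 0.0
```

Run:
```python
from h import *
import pickle
s=snap('wrist','w3.png');pickle.dump(s,open('w3.pkl','wb'));print(sense()['tool_pos'],sense()['tcp_rot'])
hsv=cv2.cvtColor(s['frame'],cv2.COLOR_BGR2HSV)
m=cv2.inRange(hsv,(14,140,130),(30,255,255));m=cv2.morphologyEx(m,cv2.MORPH_OPEN,np.ones((3,3)))
for c in cv2.findContours(m,0,2)[0]:
    if cv2.contourArea(c)<100: continue
    rc=cv2.minAreaRect(c);print(np.round(rc[0]),cv2.contourArea(c),[np.round(onz(s,*q,24)[:2],1).tolist() for q in cv2.boxPoints(rc)],onz(s,*rc[0],24))
```

```text
[422.20329201 379.83392903 283.75431472] [-1.79994275e+02 -7.62520743e-02  3.58645323e+00]
[326. 119.] 330.5 [[515.3, 402.4], [522.7, 352.2], [516.6, 351.1], [509.2, 401.6]] [515.9770643  376.78084893  24.        ]
[324.  94.] 1846.5 [[546.8, 407.2], [554.2, 356.9], [526.5, 351.5], [518.8, 403.1]] [536.79112224 379.6537599   24.        ]
[322.  69.] 344.5 [[556.3, 408.2], [563.9, 358.2], [558.0, 357.0], [550.3, 407.3]] [557.12260568 382.60325297  24.        ]
```

View pics/w3.png

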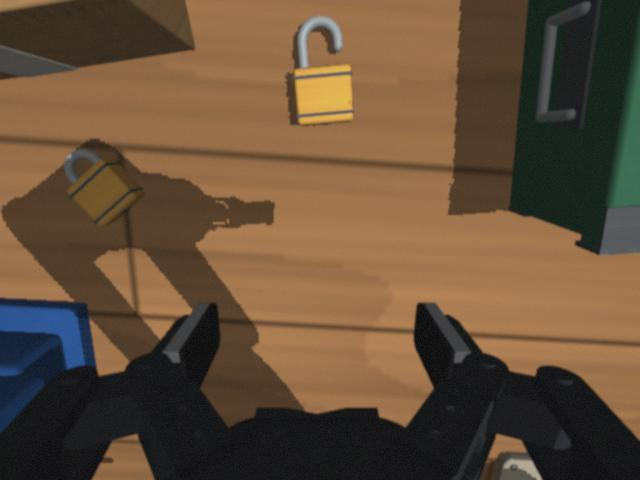

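The wrist view shows the open lock's body at (324,94), shackle up at (320,40), free leg at (338,45), so x of the lock points away from the robot, yaw about 8.4°. Its centre is about (537,380). Now the grasp.

Call:
servo_tool(
  plan=[
    [[0.0384,0,-0.03,1.6,0.085],[0.0384,0,-0.03,1.6,0.085],[0.0384,0,-0.03,1.6,0.085],[0,0,-0.04,0,0.085],[0,0,-0.04,0,0.085],[0,0,-0.03,0,0.085],[0,0,-0.012,0,0.085],[0,0,0,0,0.085],[0,0,0,0,0.085]],
  ],
)

```text
time: 4.35
tool_pos: [538.0, 380.3, 72.9]
tcp_rot: [-180.0, -0.1, 8.3]
ft_force: [1.0, -0.4, 0.5]
finger_gap: 85.0
grip_force: 0.0
```

Call:
servo_tool(
  plan=[
    [[0,0,0,0,0.04],[0,0,0,0,0.04],[0,0,0,0,0.04],[0,0,0,0,0.04],[0,0,0,0,0.04],[0,0,0,0,0.04],[0,0,0,0,0.04]],
  ],
  force=40,
)

```text
time: 5.05
tool_pos: [537.7, 381.2, 73.2]
tcp_rot: [-179.9, -0.2, 8.4]
ft_force: [-0.2, -1.4, 5.7]
finger_gap: 51.5
grip_force: 42.7
```

Call:
servo_tool(
  plan=[
    [[0,0,0.01,0,0.04],[0,0,0.027,0,0.04],[0,0,0.03,0,0.04],[0,0,0.03,0,0.04],[0,0,0.03,0,0.04],[0,0,0.03,0,0.04],[0,0,0.03,0,0.04],[-0.003,-0.027,0,6,0.04],[-0.003,-0.027,0,6,0.04],[-0.003,-0.027,0,6,0.04]],
  ],
)

```text
time: 6.05
tool_pos: [527.0, 298.7, 258.4]
tcp_rot: [180.0, 0.0, 26.7]
ft_force: [0.3, -0.7, -4.0]
finger_gap: 50.9
grip_force: 43.1
```

Call:
servo_tool(
  plan=[
    [[-0.003,-0.027,0,6,0.04],[-0.003,-0.027,0,6,0.04],[-0.003,-0.027,0,6,0.04],[-0.003,-0.027,0,6,0.04],[-0.003,-0.027,0,6,0.04],[-0.003,-0.027,0,6,0.04],[-0.003,-0.027,0,6,0.04],[-0.003,-0.027,0,6,0.04],[-0.003,-0.027,0,6,0.04],[-0.003,-0.027,0,6,0.04]],
  ],
)

```text
time: 7.05
tool_pos: [496.9, 28.5, 258.2]
tcp_rot: [-180.0, 0.0, 86.6]
ft_force: [0.5, 0.5, -3.7]
finger_gap: 51.2
grip_force: 43.1
```

Call:
servo_tool(
  plan=[
    [[-0.003,-0.027,0,6,0.04],[-0.003,-0.027,0,6,0.04],[0,0,-0.015,0,0.04],[0,0,-0.015,0,0.04],[0,0,-0.013,0,0.04],[0,0,0,0,0.04],[0,0,0,0,0.04],[0,0,0,0,0.04]],
  ],
)

```text
time: 7.85
tool_pos: [492.0, -24.1, 215.4]
tcp_rot: [180.0, 0.0, 98.4]
ft_force: [1.5, 0.1, -3.6]
finger_gap: 51.3
grip_force: 43.1
```

Run:
```python
from h import *
import pickle
s=snap('wrist','w4.png');pickle.dump(s,open('w4.pkl','wb'));q=sense();print(q['tool_pos'],q['tcp_rot'],q['ft_force'])
p=q['tool_pos']*1;a=np.radians(q['tcp_rot'][2]);R=np.array([[np.cos(a),-np.sin(a),0],[np.sin(a),np.cos(a),0],[0,0,1]])
for n,v in dict(tip=(41,-16,12),crown=(62,0,12),faceL=(24,26,24),faceR=(24,-26,24)).items(): print(n,proj(s,p-[0,0,73.2]+R@np.array(v)))
print('eye',proj(s,(549.4,15,157)))
```

```text
[492.16217222 -24.23331137 215.66090769] [1.79931612e+02 1.98196392e-02 9.83945536e+01] [ 0.52158878  0.32318473 -4.71678547]
tip [356.87588389 226.18423811]
crown [316.74315586 172.6004765 ]
faceL [248.22642569 277.58543635]
faceR [385.29400085 277.51421376]
eye [472.2964956  253.23787809]
```

View pics/w4.png

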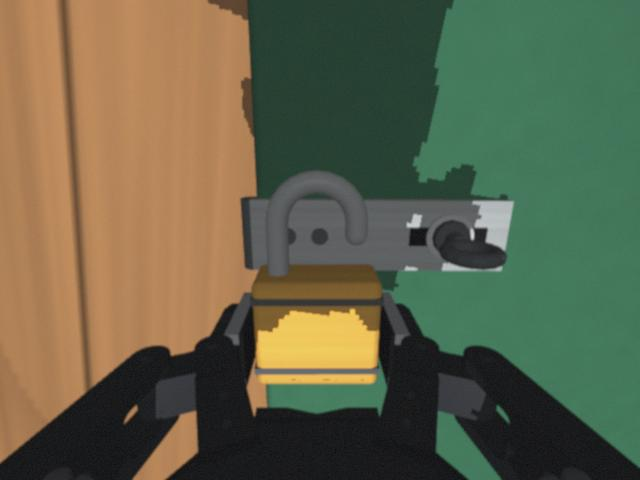

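The wrist view shows the shackle tip's end at (356,244), the lock's face at v of about 273, and the eye ring centred near (474,252), hole across the picture. The gap is 244–273 and the ring is about 6 px above its middle. I shift 2.5 mm along the chest's +y and go in along x.

Call:
servo_tool(
  plan=[
    [[0,0.0025,0,0,0.04],[0.008,0.0012,0,0,0.04],[0.008,0.0012,0,0,0.04],[0.006,0.0009,0,0,0.04],[0.005,0.0007,0,0,0.04],[0,0,0,0,0.04],[0,0,0,0,0.04]],
  ],
)

```text
time: 8.6
tool_pos: [518.6, -18.1, 214.7]
tcp_rot: [-180.0, -0.0, 98.4]
ft_force: [0.5, 0.1, -3.6]
finger_gap: 51.3
grip_force: 43.2
```

Run:
```python
from h import *
import pickle
s=snap('wrist');pickle.dump(s,open('w5.pkl','wb'));q=sense();print(q['tool_pos'],q['tcp_rot'],q['ft_force'])
print('eye',[proj(s,(549.4,15,z)).round(1) for z in (152,157,162)])
cv2.imwrite('pics/w5.png',cv2.resize(s['frame'][160:310,240:440],None,fx=4,fy=4,interpolation=cv2.INTER_CUBIC))
```

```text
[518.47475991 -18.12282237 214.68155727] [-1.79965772e+02 -5.44746290e-03  9.83637036e+01] [-1.03744262  0.03455079 -4.72412379]
eye [array([401.6, 254.6]), array([404.7, 258.8]), array([407.9, 263.2])]
```

View pics/w5.png

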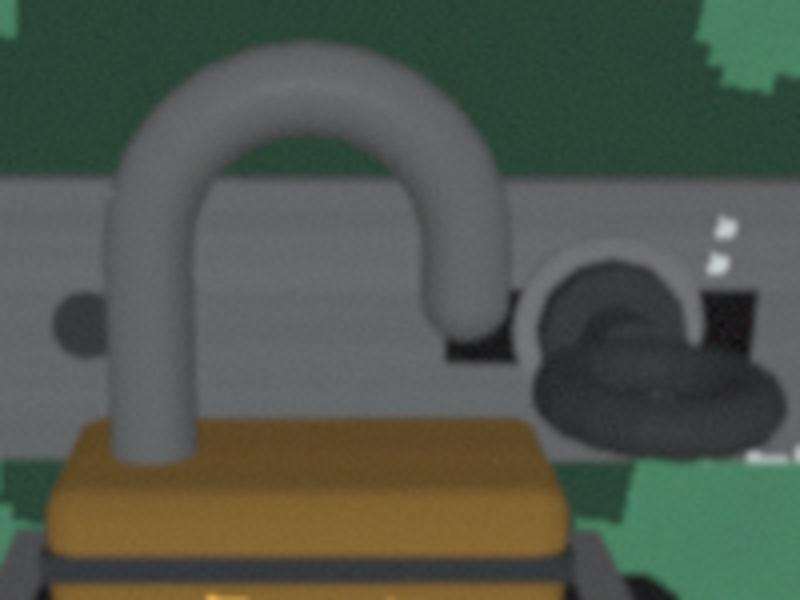

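The crop shows the tip's end at v=340, the fixed leg meeting the face at v=455, and the ring centred at (659,395), with ring width 250 px against 314 px between the legs. So the ring is about 4–5 mm higher than the bow and 19 mm further along +X. I raise the lock 4 mm, nudge y by 1.5 mm, and slide the gap over the ring.

Call:
servo_tool(
  plan=[
    [[0,0.0015,0.004,0,0.04],[0,0,0,0,0.04],[0.004,0.0006,0,0,0.04],[0.004,0.0006,0,0,0.04],[0.004,0.0006,0,0,0.04],[0.004,0.0006,0,0,0.04],[0.0028,0.0004,0,0,0.04],[0,0,0,0,0.04],[0,0,0,0,0.04]],
  ],
)

```text
time: 9.55
tool_pos: [537.4, -13.8, 218.8]
tcp_rot: [-180.0, -0.0, 98.4]
ft_force: [-0.3, 1.3, -3.1]
finger_gap: 51.0
grip_force: 43.2
```

Run:
```python
from h import *
import pickle
s=snap('wrist');pickle.dump(s,open('w6.pkl','wb'));q=sense();print(q['tool_pos'],q['tcp_rot'],q['ft_force'])
print('eye',[(proj(s,(549.4,15,z))-[240,160])*4 for z in (152,157,162)])
cv2.imwrite('pics/w6.png',cv2.resize(s['frame'][160:310,240:440],None,fx=4,fy=4,interpolation=cv2.INTER_CUBIC))
```

```text
[537.35541109 -13.7863535  218.78824018] [-1.79983494e+02 -4.00183517e-03  9.83639779e+01] [ 0.19273738 -0.3647945  -3.4133346 ]
eye [array([456.18021112, 379.46068076]), array([461.3698678 , 395.49442578]), array([466.92860208, 412.66845741])]
```

View pics/w6.png

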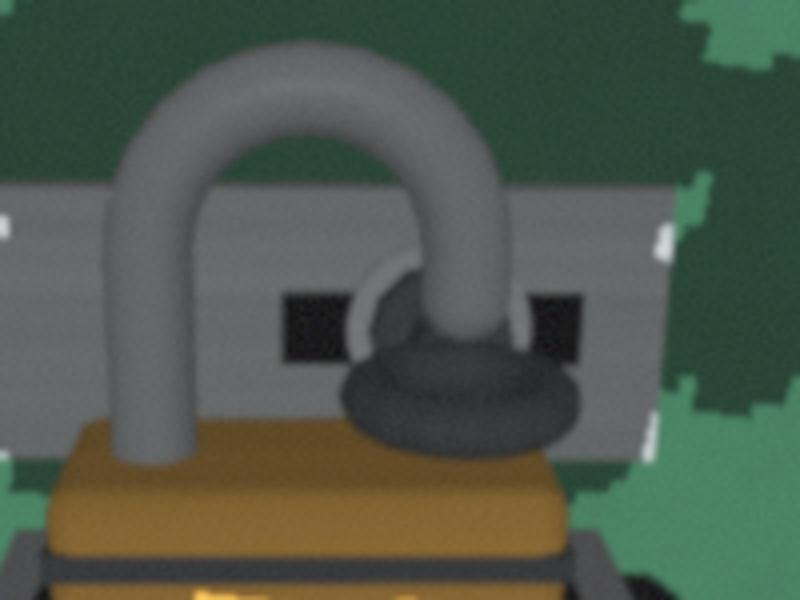

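The ring now sits in the gap (crop u 341–580, centre 461; leg centre 466), with equal heights by scale and no contact. I now feel the tip into the hole in small steps along chest -y and work out the arc.

Call:
servo_tool(
  plan=[
    [[0.0003,-0.002,0,0,0.04],[0.0002,-0.0015,0,0,0.04],[0.0001,-0.0007,0,0,0.04],[0.0001,-0.0007,0,0,0.04],[0,0,0,0,0.04]],
  ],
)

```text
time: 10.1
tool_pos: [538.1, -18.8, 218.9]
tcp_rot: [180.0, 0.0, 98.4]
ft_force: [0.3, 1.0, -3.6]
finger_gap: 51.3
grip_force: 43.2
```

```bash
cat > arc.py <<'E'
import numpy as np
def R(d):
    a=np.radians(d);return np.array([[np.cos(a),-np.sin(a)],[np.sin(a),np.cos(a)]])
def path(c=-3.6,T0=(537.4,-13.8),y0=98.4,e0=(30.5,-16)):
    E=np.array(T0)+R(y0)@(np.array(e0)+[c,0])
    f=lambda p:E-R(y0-p)@np.array([46+c+16*np.sin(np.radians(p)),-16*np.cos(np.radians(p))])
    return E,f
if __name__=='__main__':
    E,f=path();print('E',E);P=[f(p) for p in range(0,91,5)]
    for p,a in zip(range(0,91,5),P):print(p,a.round(1),(f(p+5)-a).round(2))
E
python3 arc.py; python3 -c "
from h import *
q=sense();print(q['tool_pos'],q['ft_force'],q['wrist_torque'])"
```

```text
E [549.29872386  15.14875421]
0 [539.7 -29.1] [-3.68 -0.38]
5 [536.  -29.5] [-3.7  -0.06]
10 [532.3 -29.6] [-3.69  0.26]
15 [528.6 -29.3] [-3.65  0.59]
20 [524.9 -28.7] [-3.59  0.9 ]
25 [521.4 -27.8] [-3.5   1.21]
30 [517.9 -26.6] [-3.38  1.51]
35 [514.5 -25.1] [-3.23  1.8 ]
40 [511.3 -23.3] [-3.06  2.07]
45 [508.2 -21.2] [-2.87  2.33]
50 [505.3 -18.9] [-2.66  2.57]
55 [502.7 -16.3] [-2.42  2.8 ]
60 [500.2 -13.5] [-2.17  3.  ]
65 [498.1 -10.5] [-1.9   3.17]
70 [496.2  -7.4] [-1.62  3.33]
75 [494.6  -4. ] [-1.32  3.46]
80 [493.2  -0.6] [-1.01  3.56]
85 [492.2   3. ] [-0.7   3.63]
90 [491.5   6.6] [-0.38  3.68]
[538.12288748 -18.8316436  218.89989148] [ 0.28525266  1.03822689 -3.60588459] [-0.03109244  0.04158336 -0.01355656]
```

Call:
servo_tool(
  plan=[
    [[0.0002,-0.0012,0,0,0.04],[0.0002,-0.0013,0,0,0.04],[0.0002,-0.0013,0,0,0.04],[0.0002,-0.0013,0,0,0.04],[0,0,0,0,0.04]],
  ],
)

```text
time: 10.6
tool_pos: [539.0, -24.0, 218.9]
tcp_rot: [180.0, 0.0, 98.4]
ft_force: [0.5, 0.1, -3.2]
finger_gap: 51.2
grip_force: 43.2
```

Call:
servo_tool(
  plan=[
    [[0.0002,-0.0013,0,0,0.04],[0.0002,-0.0013,0,0,0.04],[0.0002,-0.0013,0,0,0.04],[0.0002,-0.0013,0,0,0.04],[0,0,0,0,0.04]],
  ],
)

```text
time: 11.1
tool_pos: [539.8, -29.2, 218.9]
tcp_rot: [180.0, 0.0, 98.4]
ft_force: [-0.2, -0.6, -3.6]
finger_gap: 51.1
grip_force: 43.2
```

Run:
```python
from h import *
s=snap('wrist');q=sense();print(q['tool_pos'],q['ft_force'],q['wrist_torque'])
cv2.imwrite('pics/w7.png',cv2.resize(s['frame'][160:310,240:440],None,fx=4,fy=4,interpolation=cv2.INTER_CUBIC))
```

```text
[539.75042042 -29.08458177 218.87566897] [ 0.17952459  0.75208755 -4.1614326 ] [-0.03539178  0.0137646  -0.015732  ]
```

View pics/w7.png

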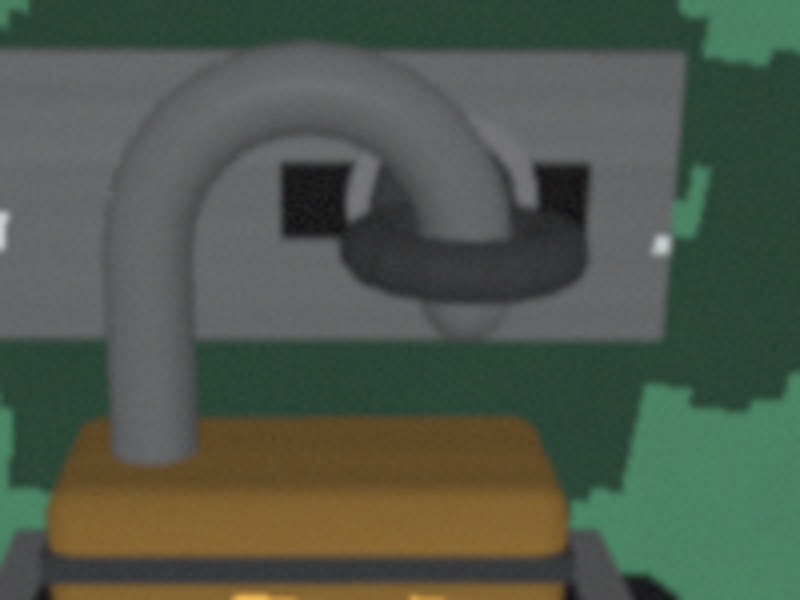

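The ring encircles the leg: the tip emerges at (465,320) below the ring, centred in it. The forces are nil. Now the arc, 5° per row.

Call:
servo_tool(
  plan=[
    [[-0.0037,-0.0004,0,-5,0.04],[-0.0037,-0.0001,0,-5,0.04],[-0.0037,0.0003,0,-5,0.04],[-0.0037,0.0006,0,-5,0.04],[0,0,0,0,0.04]],
  ],
)

```text
time: 11.65
tool_pos: [524.6, -28.5, 218.8]
tcp_rot: [-180.0, -0.0, 78.3]
ft_force: [1.0, 0.3, -4.2]
finger_gap: 51.2
grip_force: 43.2
```

Call:
servo_tool(
  plan=[
    [[-0.0036,0.0009,0,-5,0.04],[-0.0035,0.0012,0,-5,0.04],[-0.0034,0.0015,0,-5,0.04],[-0.0032,0.0018,0,-5,0.04],[0,0,0,0,0.04]],
  ],
)

```text
time: 12.15
tool_pos: [511.1, -23.0, 218.9]
tcp_rot: [-180.0, -0.0, 58.4]
ft_force: [-0.2, 0.8, -3.6]
finger_gap: 51.2
grip_force: 43.2
```

No contact. I carry on round.

Call:
servo_tool(
  plan=[
    [[-0.0031,0.0021,0,-5,0.04],[-0.0029,0.0023,0,-5,0.04],[-0.0026,0.0025,0,-5,0.04],[-0.0024,0.0028,0,-5,0.04],[0,0,0,0,0.04]],
  ],
)

```text
time: 12.65
tool_pos: [500.3, -13.3, 218.9]
tcp_rot: [-180.0, -0.0, 38.5]
ft_force: [1.3, -0.4, -4.0]
finger_gap: 51.1
grip_force: 43.2
```

Call:
servo_tool(
  plan=[
    [[-0.0022,0.003,0,-5,0.04],[-0.0019,0.0032,0,-5,0.04],[-0.0016,0.0033,0,-5,0.04],[0,0,0,0,0.04]],
  ],
)

```text
time: 13.05
tool_pos: [494.7, -3.9, 218.9]
tcp_rot: [180.0, -0.0, 23.6]
ft_force: [-0.8, 0.3, -4.4]
finger_gap: 51.2
grip_force: 43.2
```

Call:
servo_tool(
  plan=[
    [[-0.0013,0.0035,0,-5,0.04],[-0.001,0.0036,0,-5,0.04],[-0.0007,0.0036,0,-5,0.04],[0,0,0,0,0.04],[0,0,0,0,0.04]],
  ],
)

```text
time: 13.55
tool_pos: [491.7, 6.5, 218.9]
tcp_rot: [180.0, -0.0, 8.7]
ft_force: [-0.5, 0.3, -3.3]
finger_gap: 50.8
grip_force: 43.2
```

Run:
```python
from h import *
from arc import path
q=sense();print(q['tool_pos'],q['tcp_rot'][2],q['ft_force'],q['wrist_torque'],path()[1](90))
```

```text
[491.71654835   6.51320068 218.93737363] 8.71234909634341 [-0.46872952  0.26580324 -3.3320844 ] [0.01577274 0.01703317 0.00741455] [491.52521961   6.61750535]
```

The lock is in line, shackle open and free. Now the push along the strap.

Call:
servo_tool(
  plan=[
    [[0.001,0.0001,0,0,0.04],[0.0007,0.0001,0,0,0.04],[0.0005,0.0001,0,0,0.04],[0.0005,0.0001,0,0,0.04],[0,0,0,0,0.04]],
  ],
)

```text
time: 14.05
tool_pos: [493.0, 6.8, 218.5]
tcp_rot: [-180.0, 0.2, 8.5]
ft_force: [-10.5, -1.1, 1.2]
finger_gap: 51.3
grip_force: 43.7
```

Call:
servo_tool(
  plan=[
    [[0.0005,0.0001,0,0,0.04],[0.0005,0.0001,0,0,0.04],[0.0005,0,0,0,0.04],[0.0005,0.0001,0,0,0.04]],
  ],
)

```text
time: 14.45
tool_pos: [495.0, 7.1, 218.5]
tcp_rot: [-180.0, 0.2, 8.5]
ft_force: [-10.9, -1.2, 0.4]
finger_gap: 50.9
grip_force: 43.7
```

A steady 11 N: the shackle is sliding in. I continue.

Call:
servo_tool(
  plan=[
    [[0.001,0.0001,0,0,0.04],[0.001,0.0002,0,0,0.04],[0.001,0.0001,0,0,0.04],[0.001,0.0002,0,0,0.04],[0.001,0.0001,0,0,0.04]],
  ],
)

```text
time: 14.95
tool_pos: [500.0, 7.8, 218.5]
tcp_rot: [-180.0, 0.2, 8.5]
ft_force: [-10.0, 0.0, 0.6]
finger_gap: 51.1
grip_force: 43.7
```

Call:
servo_tool(
  plan=[
    [[0.001,0.0001,0,0,0.04],[0.001,0.0002,0,0,0.04],[0.001,0.0001,0,0,0.04],[0.001,0.0002,0,0,0.04],[0.001,0.0001,0,0,0.04]],
  ],
)

```text
time: 15.45
tool_pos: [505.0, 8.6, 218.5]
tcp_rot: [-180.0, 0.2, 8.5]
ft_force: [-9.9, -0.8, 1.2]
finger_gap: 51.1
grip_force: 43.7
```

Call:
servo_tool(
  plan=[
    [[0.0005,0.0001,0,0,0.04],[0.0005,0.0001,0,0,0.04],[0.0005,0,0,0,0.04],[0.0005,0.0001,0,0,0.04]],
  ],
)

```text
time: 15.85
tool_pos: [507.0, 8.9, 218.5]
tcp_rot: [-180.0, 0.2, 8.5]
ft_force: [-9.3, -0.9, 2.1]
finger_gap: 50.9
grip_force: 43.8
```

Call:
servo_tool(
  plan=[
    [[0.0005,0.0001,0,0,0.04],[0.0005,0.0001,0,0,0.04],[0.0005,0,0,0,0.04],[0.0005,0.0001,0,0,0.04]],
  ],
)

```text
time: 16.25
tool_pos: [509.0, 9.2, 218.5]
tcp_rot: [-180.0, 0.2, 8.5]
ft_force: [-9.5, -1.4, 2.2]
finger_gap: 50.7
grip_force: 43.8
```

Call:
servo_tool(
  plan=[
    [[0.0003,0,0,0,0.04],[0.0003,0.0001,0,0,0.04]],
  ],
)

```text
time: 16.45
tool_pos: [509.6, 9.3, 218.5]
tcp_rot: [-180.0, 0.2, 8.5]
ft_force: [-9.5, -0.7, 1.8]
finger_gap: 51.2
grip_force: 43.8
```

Call:
servo_tool(
  plan=[
    [[0.0003,0,0,0,0.04],[0.0003,0.0001,0,0,0.04]],
  ],
)

```text
time: 16.65
tool_pos: [509.9, 9.3, 218.5]
tcp_rot: [-180.0, 0.3, 8.5]
ft_force: [-12.2, -1.4, 2.4]
finger_gap: 51.0
grip_force: 43.9
```

Call:
servo_tool(
  plan=[
    [[0.0002,0,0,0,0.04],[0,0,0,0,0.04]],
  ],
)

```text
time: 16.85
tool_pos: [510.0, 9.3, 218.4]
tcp_rot: [-180.0, 0.3, 8.5]
ft_force: [-12.5, -1.2, 2.8]
finger_gap: 51.2
grip_force: 43.9
```

Call:
servo_tool(
  plan=[
    [[0.0003,0,0,0,0.04],[0,0,0,0,0.04]],
  ],
)

```text
time: 17.05
tool_pos: [510.1, 9.3, 218.4]
tcp_rot: [-180.0, 0.3, 8.5]
ft_force: [-13.7, -0.7, 3.6]
finger_gap: 51.2
grip_force: 44.1
```

Force rises against displacement, so it is at the hard stop after about 17.5 mm of travel. I relieve the push, lower slightly and release.

Call:
servo_tool(
  plan=[
    [[0,0,0,0,0.04],[0,0,0,0,0.04],[-0.001,-0.0001,0,0,0.04],[-0.001,-0.0001,-0.001,0,0.04],[0,0,0,0,0.04],[0,0,0,0,0.04]],
  ],
)

```text
time: 17.65
tool_pos: [509.4, 9.1, 218.0]
tcp_rot: [180.0, 0.1, 8.5]
ft_force: [-5.7, -0.1, 0.9]
finger_gap: 51.1
grip_force: 43.7
```

Call:
servo_tool(
  plan=[
    [[0,0,0,0,0.058],[0,0,0,0,0.065],[0,0,0,0,0.072],[0,0,0,0,0.08],[0,0,0,0,0.08],[0,0,0,0,0.08],[0,0,0.015,0,0.08],[0,0,0.03,0,0.08],[0,0,0.03,0,0.08],[0,0,0.03,0,0.08]],
  ],
)

```text
time: 18.65
tool_pos: [509.8, 9.4, 325.3]
tcp_rot: [180.0, -0.0, 8.4]
ft_force: [-0.4, 0.5, -0.6]
finger_gap: 80.1
grip_force: 0.0
```

Call:
servo_tool(
  plan=[
    [[-0.01,0,0.01,0,0.08],[0,0,0,0,0.08],[0,0,0,0,0.08],[0,0,0,0,0.08],[0,0,0,0,0.08]],
  ],
)

```text
time: 19.15
tool_pos: [499.6, 9.4, 331.7]
tcp_rot: [-180.0, 0.1, 8.4]
ft_force: [0.2, 0.0, -0.0]
finger_gap: 80.2
grip_force: 0.0
```

Run:
```python
from h import *
s=snap('wrist','w8.png');q=sense();print(q['tool_pos'],q['ft_force'],q['finger_gap'])
hsv=cv2.cvtColor(s['frame'],cv2.COLOR_BGR2HSV)
m=cv2.inRange(hsv,(12,120,60),(30,255,255));m[:, :]=cv2.morphologyEx(m,cv2.MORPH_CLOSE,np.ones((9,9)))
for c in cv2.findContours(m,0,2)[0]:
    if cv2.contourArea(c)<300: continue
    rc=cv2.minAreaRect(c);b=np.array([onz(s,*p,162)[:2] for p in cv2.boxPoints(rc)]);print(np.round(rc[0]),cv2.contourArea(c),b.round(1).tolist())
th=np.radians(8.4);E=np.array([549.3,15.1])
u=np.array([np.cos(th),np.sin(th)]);o=E-u*42
print('expected centre',o,proj(s,[*o,162]),'face',proj(s,[*(o+24*u),162]),'eye',proj(s,[*E,157]))
```

```text
[499.68019536   9.43292436 331.75923014] [ 0.87503781 -0.22941718  0.0817732 ] 79.83850728018815
[502. 454.] 2089.0 [[348.1, -153.5], [356.5, -210.4], [298.6, -230.6], [289.7, -170.4]]
[132. 454.] 1976.0 [[299.9, 173.3], [307.8, 120.0], [247.0, 119.4], [238.7, 175.8]]
[318. 232.] 4173.5 [[530.1, 36.6], [537.5, -13.5], [488.7, -22.3], [480.9, 30.9]]
[319. 223.] 111722.5 [[266.3, 266.5], [625.9, 220.5], [682.1, -162.7], [351.5, -312.0]]
expected centre [507.75056202   8.9645128 ] [316.77554816 234.30043929] face [316.76309467 202.0296479 ] eye [316.74982259 175.76903482]
```

```bash
python3 -c "
from bench import r
print(r.hand_in())"
```

```text
the job is handed in; nothing more can be done
None
```

The padlock's shackle is through the eye and was pushed in until it hit the hard stop (highest force I read was 13.7 N). The lock was then released on the strap and the job handed in. No verdict came back. My last check was the body's position in one wrist-camera frame, which fits a shut lock but doesn't measure the shackle to 1.5 mm.

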